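# Move the lift-off guard door to the nest with the board

## Task

Three alike board nests stand on the test bench, and the guard door is still hinged on one that has no board in it. Pinch the door's two upright tabs together to draw its sprung hinge pins, lift the door straight up off that nest, and carry it to the nest that holds the green circuit board. Lower it there the same way round until it lies flat on the rim between the keepers, and only then let go, so that both pins spring out under the keepers.

Things in the scene. Friction and masses are not known exactly. Their poses are not given: they have to be found in the camera images.
- door: guard door: slotted aluminium panel 132 (x) by 90 (y, -20 to +70) by 5 mm, 0.16 to 0.27 kg, loose, held down by two hinge pins. Origin: on its underside below the middle of the hinge line; x along the hinge line, z up. Starts flat on a nest without a board, origin 40 mm above the bench, axes along that nest's within 3 degrees. Carried level by its tabs.
- tabs (a point): point to grip, 48 mm above the door's underside on the hinge line, midway between two upright steel tabs 5 mm thick (x), 24 wide (y), 54 tall with tops 16 mm above this point. Their outer faces are 62 mm apart along the door's x, 14 mm when squeezed to the stops, which centres the door between the fingers. Barrel and pin guides lie 28 mm and more below this point. Axes as the door's.
- pin_a (a joint): how far the pin with the tab at the door's -x is drawn, m: 0 sprung out, tip 89 mm from the door's middle, 11 mm under a keeper's lip; 0.024 fully drawn, tip inside the panel's edge. Spring force 2.4 N at 0, 8.4 N at 0.024; a grip of 20 N or more draws both pins. It springs out when let go.
- pin_b (a joint): the same for the pin with the tab at the door's +x.
- board_nest: grey box fixed to the bench, 220 (x) by 134 mm (y, -42 to +92), rim 40 mm high, well 100 by 50 mm with a green circuit board in it; two others alike have no board, one of them starts under the door. Origin: on the bench below the middle of its hinge line, which runs along x; z up. Low stops, 18 mm high, leave the door 14 mm of play each way along y.
- home (a point): where the door's origin belongs on the board nest: at rim height, 40 mm above the bench; axes as the nest's and the door's. At x = -78 and +78 mm C-shaped keepers (12 mm play), 40 mm wide: slot for the pin 6.5 to 24 mm above the rim, lip 24 to 32 mm, outward flared guide up to 58 mm. A pin let go with the door more than 6 mm above the rim catches on the lip.
There are look-alikes about, which are no part of the job. Of the things that look like the door, the larger one is meant.

How it is judged:
By the outcome, as a careful person would: the job done as asked, in the order asked, and still so for the second after the job is handed in, with the robot touching nothing.
It also fails if it takes over 48 s, if anything falls off the work surface, if the arm or the gripper's body presses on something with over 40 N, if the wrist force passes 120 N, or if a joint passes its speed limit or range.

## Robot

A 6-joint arm with a two-finger parallel gripper is mounted at the origin on the work surface. World frame = base frame: x ahead of the robot, y to its left, z up, the work surface at z = 0. Lengths are in m, angles in rad, forces in N, time in s.
With the tool pointing down it reaches from about 0.35 to 0.775 m from the base axis. Payload 5.5 kg.
Tool frame: the origin (TCP) lies on the centre line of the jaws, within the pads' length; the fingertips stand 11 mm ahead of it and the grasp point (between the pads) lies 8 mm behind it (env.nose_length is the distance from the TCP to the fingertips, in m); x points along the fingers, z is the direction in which the jaws open and shut, and the axes are right-handed (so a half turn about x gives the same grasp; the last joint's range is limited). The gripper opens to 85 mm and grips with 20 to 120 N. Pads are 22 mm wide; open, the fingers measure 114 mm over their backs; the gripper's body (76 mm by 85 mm) begins 54 mm behind the grasp point. The pads swing forward as they close: fully open they stand 13 mm farther back than shut.
Start: joints at [1.033, 0.313, 0.046, 1.304, 0, 1.431], TCP at [0.223, 0.53, 0.242] pointing down, gripper open.
Joint ranges: [-2.76, 2.76], [-0.86, 1.69], [-1.03, 1.26], [-2.2, 2.34], [-1.47, 1.5], [-3.14, 3.14]. Speed limits (rad/s): [2.57, 2.57, 3.14, 3.14, 3.14, 3.14].

## Interface

Orientations are given as a unit quaternion [w, x, y, z].
In Python, from workcell import env gives the robot as it stands. The module is installed in compiled form; this text tells all that it offers.
- The arm moves only by the tool step_arm, never from a script. Its argument "moves" is a list that holds one entry, the list of rows, each a list of 7 numbers: the turn, a rotation vector about the tool's x, y, z in rad, then the shift along the tool's x, y, z in m, then the opening, from 0 (shut) to 1 (fully open). In form: [[[rx, ry, rz, tx, ty, tz, grip], ...]]. A call has 1 to 12 rows; each row is the pose to reach, as a shift and turn from the pose measured when the call began, along the tool's axes at that moment; what a row does not reach only later rows make up. A row lasts 1/10 s, in which the tool goes at most 50 mm and 8.59 degrees, less where a joint would pass 70% of its speed; a pose out of reach is approached as far as the arm can. A call with a gripper value outside its range is refused whole. The fingers move at their own pace and stop on an object; "force" is the grip in N (left out, the last holds). Time passes only in rows, so rows that repeat a pose let the fingers close. It gives the time, the measured TCP pose, the force and the opening at its end, in the units of the state.
- env.get_state(): the state, without advancing time (a new reading comes with each control period).
- env.read_camera(name): name is "scene" or "top" or "wrist"; returns (picture, depth): 480x640x3 uint8, red, green, blue; 480x640 float32, m along the optical axis (not along the pixel's ray), 0 where there is no reading.
- env.get_calibration(name): a dict with "mtx" (3x3 intrinsics, pixels), "distortion" ([k1, k2, p1, p2, k3] as OpenCV has them; the pictures are not rectified), "camera_from_world" (4x4, takes a point from world to camera coordinates); the wrist camera has in their place "T_tool_cam" (4x4, takes a point from camera to tool coordinates, whose origin is the TCP and whose axes are the tool frame's). Camera axes: x right, y down, z forward; pixel columns grow to the right and rows downward; lengths in m; the calibration is good to about 2 mm. A picture is of the moment at which its call begins: read the wrist's pose just before it. get_calibration takes no time and is no camera call.
- env.hand_in(): hands the job in, once; it reports no verdict.
Trained networks look in the newest picture that a camera, given by its name, has taken for a name from the list of things; names that differ only in an ending like _2 or _b are one class to them, and where a whole thing is asked for, a point or a joint stands for the part that bears it (a point fixed in the world has none). Each returns a list of dicts, best first, with "confidence" (0 to 1); they miss things now and then, are a little off and sometimes report something else, mostly with a low value. They report only what shows in the picture. A call takes as long as a camera call. They do not tell look-alikes from the thing itself.
- env.boxes_of(camera, thing): "uv" ([column, row] in pixels, amid what is visible of it).
- env.silhouettes(camera, thing): "mask" (480x640 bool, what is visible of it) and "uv" ([column, row] in pixels, amid what is visible of it).
The state is a dict: "clock": time; "joint_pos": joint angles; "qvel": joint speeds; "tau": joint torques, N m; "tcp_pos": TCP position; "orientation": TCP orientation; "wrist_force": force on the tool from outside, world axes, zero at the start; "ft_torque": the same for the moment, N m; "finger_gap": finger opening in m.
Only numpy, scipy, OpenCV 4.12 (cv2) and the standard library are available. Lean on these libraries where they do the work, as an engineer would, in place of code of your own. Each camera call takes 0.05 s, during which the arm holds its last target.

## Working session

There is one attempt and no reset: what is moved stays moved. The work goes in short steps, Python scripts to look and compute and a tool call to move; the robot and the scene stay as the last step left them, time stands still between calls to the robot, and variables do not carry over. Pictures are saved under pics/ and viewed, and the job is handed in when it is done.

Besides the shell and the picture viewer there is one more tool, called after "Call:" by a JSON object that holds its "op" and its "data", one argument or row to a line. step_arm: Moves the arm, as the interface text tells. Its arguments: {"type":"object","properties":{"moves":{"type":"array","items":{"type":"array","items":{"type":"array","items":{"type":"number"}}}},"force":{"type":"number"}},"required":["moves"]}

```bash
mkdir -p pics; cat > h.py <<'E'
import numpy as np, cv2
from workcell import env
from scipy.spatial.transform import Rotation as R
def cam(n):
    s=env.get_state(); p,d=env.read_camera(n); c=env.get_calibration(n)
    if n=="wrist":
        T=np.eye(4); q=s["orientation"]; T[:3,:3]=R.from_quat([q[1],q[2],q[3],q[0]]).as_matrix(); T[:3,3]=s["tcp_pos"]
        wc=T@np.array(c["T_tool_cam"])
    else: wc=np.linalg.inv(np.array(c["camera_from_world"]))
    return p,d,c,wc
def save(n,p): cv2.imwrite("pics/"+n,p[:,:,::-1])
def pts(uv,d,c,wc):
    uv=np.asarray(uv,float).reshape(-1,2)
    n=cv2.undistortPoints(uv[:,None],np.array(c["mtx"]),np.array(c["distortion"]))[:,0]
    z=d if np.ndim(d)==1 else d[uv[:,1].astype(int),uv[:,0].astype(int)]
    P=np.c_[n*z[:,None],z]
    return P@wc[:3,:3].T+wc[:3,3]
def cloud(d,c,wc):
    v,u=np.mgrid[:480,:640]; return pts(np.c_[u.ravel(),v.ravel()],d.ravel().astype(float),c,wc).reshape(480,640,3)
E
python3 - <<'E'
from h import *
for n in("scene","top","wrist"):
    p,d,c,wc=cam(n); save(n+"0.png",p); np.savez(n+"0.npz",p=p,d=d,wc=wc)
    print(n,wc.round(3).tolist())
s=env.get_state(); print(s)
E
```

```text
scene [[0.02, 0.69, -0.723, 1.352], [1.0, -0.025, 0.004, -0.092], [-0.015, -0.723, -0.691, 0.861], [0.0, 0.0, 0.0, 1.0]]
top [[0.019, -0.998, 0.065, 0.478], [-1.0, -0.019, -0.004, -0.093], [0.005, -0.065, -0.998, 1.07], [0.0, 0.0, 0.0, 1.0]]
wrist [[0.387, 0.879, 0.278, 0.152], [0.922, -0.368, -0.119, 0.558], [-0.002, 0.303, -0.953, 0.373], [0.0, 0.0, 0.0, 1.0]]
{'clock': 0.15, 'joint_pos': array([1.03342444e+00, 3.13825329e-01, 4.52348462e-02, 1.30358555e+00,
       1.17667967e-05, 1.43119681e+00]), 'qvel': array([-1.43091638e-03, -4.00276624e-03,  4.85576697e-03, -8.87425299e-06,
       -1.21956547e-03,  6.06009947e-04]), 'tau': array([ 1.55734517e-03, -4.81064951e+01,  2.98815143e+01,  1.39061711e-02,
       -1.58035764e-04, -2.84515187e-05]), 'tcp_pos': array([0.22255295, 0.52979022, 0.24161307]), 'orientation': array([ 0.58849059, -0.3915618 ,  0.58937397,  0.39114766]), 'wrist_force': array([-0.36481534, -0.04765562,  0.10623875]), 'ft_torque': array([ 0.0214365 ,  0.00041341, -0.00470345]), 'finger_gap': 0.08553146030950963}
```

View pics/top0.png

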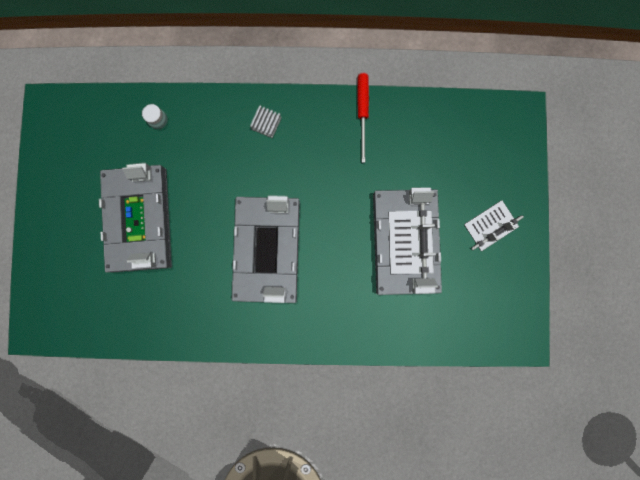

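View pics/scene0.png

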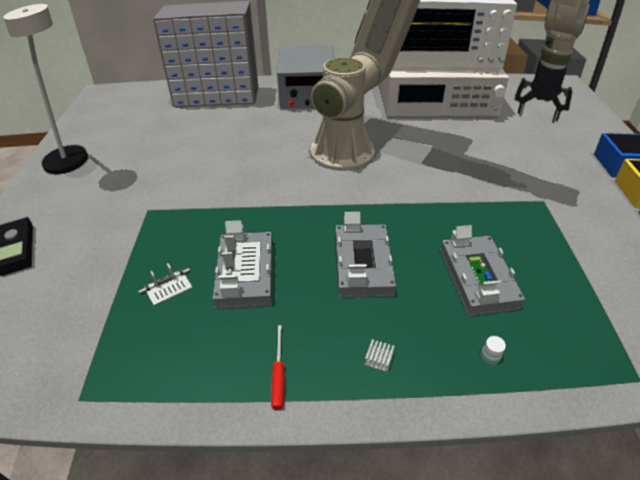

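The top view shows three nests: the green board at (133,218), an empty one at (266,250), and one under a door at (407,243). There is also a smaller loose door at (494,226). The door on the nest at (407,243) fits because it is the larger one and is hinged on a nest with no board. I'll confirm with crops and measure.

```bash
python3 - <<'E'
from h import *
z=np.load("top0.npz"); p=z["p"]
a=cv2.resize(p[155:310,355:535],None,fx=4,fy=4,interpolation=cv2.INTER_CUBIC)
save("crop_door.png",a[:600])
a=cv2.resize(p[150:290,80:260],None,fx=4,fy=4,interpolation=cv2.INTER_CUBIC)
save("crop_nest.png",a)
c=env.get_calibration("top"); C=cloud(z["d"],c,z["wc"])
np.save("C.npy",C)
print((z["d"]==0).mean(), C[330,300],C[230,110])
def rect(C,lo,hi,u0,u1,v0,v1,name):
    S=C[v0:v1,u0:u1].reshape(-1,3); S=S[(S[:,2]>lo)&(S[:,2]<hi)]
    r=cv2.minAreaRect(S[:,:2].astype(np.float32)); print(name,len(S),r)
for nm,b in dict(board=(80,190,150,290),empty=(215,315,185,315),door=(360,455,175,305),small=(456,530,190,260)).items():
    rect(C,.03,.05,*b,nm)
    S=C[b[2]:b[3],b[0]:b[1]].reshape(-1,3)
    print(np.histogram(S[:,2],np.arange(-.01,.14,.01)))
    for t in ("door","board_nest","tabs","pin_a"):
        pass
for t in ("door","board_nest","tabs"):
    for r in env.silhouettes("top",t): print(t,r["confidence"],r["uv"],r["mask"].sum())
E
```

```text
0.004124348958333334 [ 0.36267336 -0.05224767  0.00536507] [0.56751511 0.35525901 0.04227029]
board 4850 ((0.5944840908050537, 0.3080946207046509), (0.2191421091556549, 0.13755492866039276), 5.414196968078613)
(array([1903, 6643,  488,  652, 1931, 2919,  119,   86,  279,  139,  163,
          7,    0,    0,    0]), array([-0.01,  0.  ,  0.01,  0.02,  0.03,  0.04,  0.05,  0.06,  0.07,
        0.08,  0.09,  0.1 ,  0.11,  0.12,  0.13,  0.14]))
empty 4861 ((0.5331452488899231, 0.02411874383687973), (0.13548968732357025, 0.22069904208183289), 89.67559051513672)
(array([1441, 5372,  498,   60, 1772, 3089,   91,   43,  270,  132,  175,
          9,    0,    0,    0]), array([-0.01,  0.  ,  0.01,  0.02,  0.03,  0.04,  0.05,  0.06,  0.07,
        0.08,  0.09,  0.1 ,  0.11,  0.12,  0.13,  0.14]))
door 5378 ((0.55558842420578, -0.2767689526081085), (0.22090278565883636, 0.13608691096305847), 2.557910680770874)
(array([1250, 4253,   55,   52, 1184, 4194,  423,  184,  311,  140,  178,
         79,    1,    0,    0]), array([-0.01,  0.  ,  0.01,  0.02,  0.03,  0.04,  0.05,  0.06,  0.07,
        0.08,  0.09,  0.1 ,  0.11,  0.12,  0.13,  0.14]))
small 66 ((0.581440269947052, -0.4783559739589691), (0.01803363487124443, 0.04991917684674263), 33.240787506103516)
(array([ 863, 3972,  208,   28,   28,   38,   20,    0,    0,    0,    0,
          0,    0,    0,    0]), array([-0.01,  0.  ,  0.01,  0.02,  0.03,  0.04,  0.05,  0.06,  0.07,
        0.08,  0.09,  0.1 ,  0.11,  0.12,  0.13,  0.14]))
door 0.69 [414.4, 241.2] 2797
door 0.66 [494.3, 223.9] 1519
board_nest 0.91 [132.7, 217.1] 6809
board_nest 0.39 [408.1, 241.2] 2707
tabs 0.94 [493.3, 223.6] 1543
tabs 0.63 [410.3, 243.6] 2692
```

```bash
sleep 1
```

```text
(no output)
```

View pics/crop_door.png

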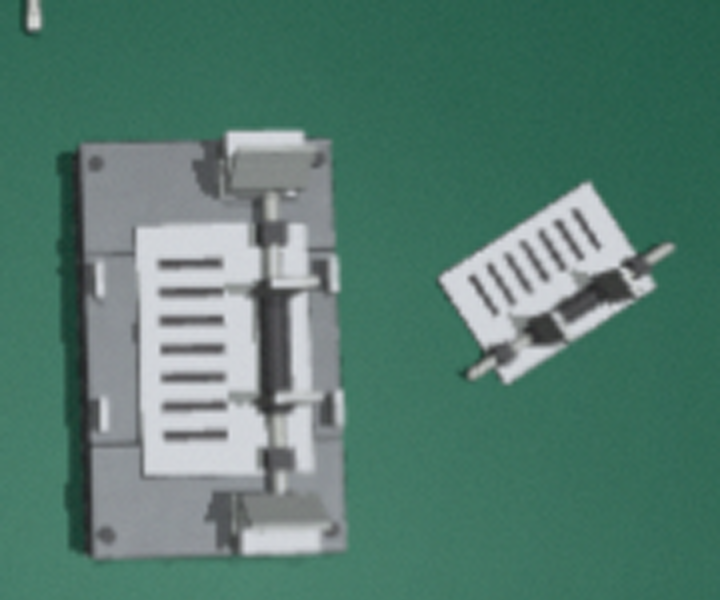

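View pics/crop_nest.png

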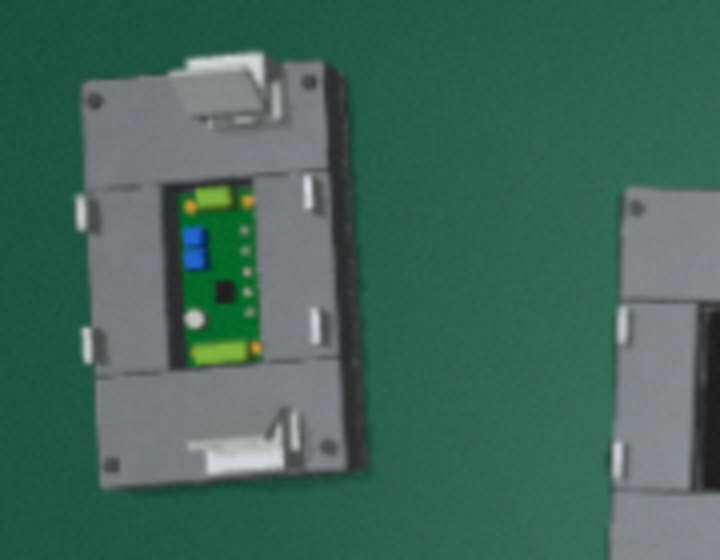

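```bash
python3 - <<'E'
from h import *
s=env.get_state(); q=s["orientation"]; M=R.from_quat([q[1],q[2],q[3],q[0]]).as_matrix()
print(M.round(3), env.nose_length)
print("jaw yaw",np.degrees(np.arctan2(M[1,2],M[0,2])))
T=np.array(env.get_calibration("wrist")["T_tool_cam"]);print(T.round(3)); print(np.array(env.get_calibration("wrist")["mtx"]).round(1))
# finer rect: top faces only
C=np.load("C.npy")
for nm,b in dict(board=(80,190,150,290),door=(360,455,175,305)).items():
    S=C[b[2]:b[3],b[0]:b[1]]; m=((S[...,2]>.034)&(S[...,2]<.052)).astype(np.uint8)
    m=cv2.morphologyEx(m,cv2.MORPH_OPEN,np.ones((9,9)))>0
    P=S[m]; r=cv2.minAreaRect(P[:,:2].astype(np.float32)); print(nm,m.sum(),r,np.median(P[:,2]))
# keepers and tabs, high points
for nm,b in dict(board=(80,190,150,290),door=(360,455,175,305)).items():
    S=C[b[2]:b[3],b[0]:b[1]]; m=((S[...,2]>.066)).astype(np.uint8)
    n,l,st,ce=cv2.connectedComponentsWithStats(m)
    for i in range(1,n):
        if st[i,4]>8:
            P=S[l==i]; print(nm,st[i],P.mean(0).round(4),P.min(0).round(3),P.max(0).round(3))
E
```

```text
[[-0.    -0.922  0.387]
 [-0.001  0.387  0.922]
 [-1.     0.    -0.001]] 0.011
jaw yaw 67.20705443554881
[[ 0.    -0.303  0.953 -0.132]
 [ 0.001 -0.953 -0.303  0.076]
 [ 1.     0.001 -0.    -0.001]
 [ 0.     0.     0.     1.   ]]
[[351.7   0.  324.5]
 [  0.  351.7 238.3]
 [  0.    0.    1. ]]
board 4154 ((0.5947458744049072, 0.308696985244751), (0.21886616945266724, 0.13643772900104523), 5.703256130218506) 0.04065846066604406
door 4877 ((0.5553402304649353, -0.27630263566970825), (0.2201913744211197, 0.13533669710159302), 1.9378869533538818) 0.04279338312485903
board [ 43  13  25  17 336] [0.6857 0.2893 0.0859] [ 0.478 -0.093  0.066] [0.706 0.316 1.07 ]
board [ 47 103  25  15 303] [0.5043 0.2689 0.09  ] [ 0.478 -0.093  0.066] [0.519 0.296 1.07 ]
door [ 51  12  23  16 322] [ 0.6465 -0.295   0.0887] [ 0.478 -0.318  0.066] [ 0.664 -0.093  1.07 ]
door [59 49 16  5 67] [ 0.5829 -0.3043  0.0941] [ 0.581 -0.317  0.067] [ 0.586 -0.293  0.108]
door [60 78 16  4 55] [ 0.5259 -0.3061  0.0954] [ 0.523 -0.32   0.067] [ 0.529 -0.295  0.11 ]
door [ 54 104  24  15 302] [ 0.4641 -0.3027  0.0882] [ 0.448 -0.325  0.067] [ 0.478 -0.093  1.07 ]
```

Call:
{"op": "step_arm", "data": {
  "moves": [
    [[1.075,0,0,0,-0.44,-0.082,1],[1.075,0,0,0,-0.44,-0.082,1],[1.075,0,0,0,-0.44,-0.082,1],[1.075,0,0,0,-0.44,-0.082,1],[1.075,0,0,0,-0.44,-0.082,1],[1.075,0,0,0,-0.44,-0.082,1],[1.075,0,0,0,-0.44,-0.082,1],[1.075,0,0,0,-0.44,-0.082,1],[1.075,0,0,0,-0.44,-0.082,1],[1.075,0,0,0,-0.44,-0.082,1],[1.075,0,0,0,-0.44,-0.082,1],[1.075,0,0,0,-0.44,-0.082,1]]
  ]
}}

```text
clock: 1.5
tcp_pos: [0.5958, 0.2843, 0.2419]
orientation: [0.706, -0.035, 0.707, 0.035]
wrist_force: [-0.2, -0.3, -1.2]
finger_gap: 0.0854
```

```bash
python3 - <<'E'
from h import *
p,d,c,wc=cam("wrist"); save("w1.png",p); C=cloud(d,c,wc); np.save("C1.npy",C); np.savez("w1.npz",p=p,d=d,wc=wc)
v=(d>0)
m=(v&(C[...,2]>.034)&(C[...,2]<.047)&(abs(C[...,0]-.595)<.16)&(abs(C[...,1]-.3)<.14)).astype(np.uint8)
m=cv2.morphologyEx(m,cv2.MORPH_OPEN,np.ones((7,7)))>0
P=C[m]; r=cv2.minAreaRect(P[:,:2].astype(np.float32)); print(r,np.median(P[:,2]))
mm=v&(C[...,2]>-.02)&(C[...,2]<.02); print("mat z",np.median(C[mm][:,2]))
m=(v&(C[...,2]>.065)&(C[...,2]<.11)).astype(np.uint8)
n,l,st,ce=cv2.connectedComponentsWithStats(m)
for i in range(1,n):
    if st[i,4]>150:
        P=C[l==i]; print(st[i],P.mean(0).round(4),P.min(0).round(3),P.max(0).round(3))
save("w1z.png",cv2.applyColorMap(np.clip(C[...,2]*2000,0,255).astype(np.uint8),cv2.COLORMAP_JET))
E
```

```text
((0.5961699485778809, 0.30690672993659973), (0.22086279094219208, 0.13405436277389526), 5.669692039489746) 0.04001785905286448
mat z 0.0007803488876757803
[ 203  196   40   55 1777] [0.5096 0.2752 0.0836] [0.489 0.252 0.065] [0.523 0.294 0.1  ]
[ 412  196   40   55 1785] [0.6867 0.2929 0.0836] [0.674 0.27  0.065] [0.708 0.313 0.1  ]
```

View pics/w1.png

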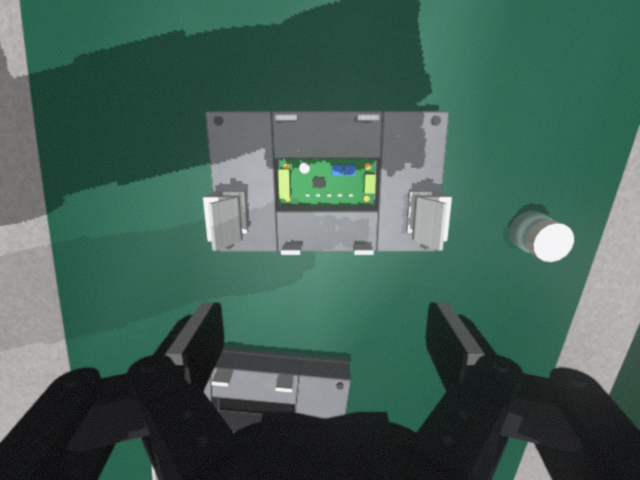

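The board nest shows clearly, with the board at (327,184) and keepers at (223,222) and (431,222). Its origin is about (0.5985, 0.2823) at yaw 5.67°. Next I go to the door.

Call:
{"op": "step_arm", "data": {
  "moves": [
    [[0.065,0,0,0,-0.582,-0.099,1],[0.065,0,0,0,-0.582,-0.099,1],[0.065,0,0,0,-0.582,-0.099,1],[0.065,0,0,0,-0.582,-0.099,1],[0.065,0,0,0,-0.582,-0.099,1],[0.065,0,0,0,-0.582,-0.099,1],[0.065,0,0,0,-0.582,-0.099,1],[0.065,0,0,0,-0.582,-0.099,1],[0.065,0,0,0,-0.582,-0.099,1],[0.065,0,0,0,-0.582,-0.099,1],[0.065,0,0,0,-0.582,-0.099,1],[0.065,0,0,0,-0.582,-0.099,1]]
  ]
}}

```text
clock: 2.75
tcp_pos: [0.5545, -0.3051, 0.2431]
orientation: [0.707, -0.013, 0.707, 0.012]
wrist_force: [1.0, 0.3, -0.3]
finger_gap: 0.0857
```

Call:
{"op": "step_arm", "data": {
  "moves": [
    [[0,0,0,0,0,0,1],[0,0,0,0,0,0,1],[0,0,0,0,0,0,1]]
  ]
}}

```text
clock: 3.05
tcp_pos: [0.5547, -0.3031, 0.2435]
orientation: [0.707, -0.014, 0.707, 0.013]
wrist_force: [-0.3, 0.7, 0.1]
finger_gap: 0.0853
```

```bash
python3 - <<'E'
from h import *
p,d,c,wc=cam("wrist"); save("w2.png",p); C=cloud(d,c,wc); np.savez("w2.npz",p=p,d=d,wc=wc,C=C)
print(env.get_state()["tcp_pos"],env.get_state()["orientation"])
v=(d>0)
m=(v&(C[...,2]>.065)&(C[...,2]<.12)).astype(np.uint8)
n,l,st,ce=cv2.connectedComponentsWithStats(m)
for i in range(1,n):
    if st[i,4]>80:
        P=C[l==i]; print(st[i],P.mean(0).round(4),P.min(0).round(3),P.max(0).round(3))
m=(v&(C[...,2]>.041)&(C[...,2]<.05)&(p.min(2)>150)&(abs(C[...,0]-.555)<.08)).astype(np.uint8)
m=cv2.morphologyEx(m,cv2.MORPH_OPEN,np.ones((3,3)))>0
P=C[m]; print(cv2.minAreaRect(P[:,:2].astype(np.float32)),np.median(P[:,2]))
m=(v&(C[...,2]>.034)&(C[...,2]<.047)&(abs(C[...,0]-.555)<.16)&(abs(C[...,1]+.28)<.14)).astype(np.uint8)
m=cv2.morphologyEx(m,cv2.MORPH_OPEN,np.ones((7,7)))>0
P=C[m]; print(cv2.minAreaRect(P[:,:2].astype(np.float32)))
E
```

```text
[ 0.55481292 -0.30297593  0.24353723] [ 0.70705343 -0.01379083  0.7069042   0.01310377]
[ 413  192   39   55 1756] [ 0.6471 -0.2978  0.0837] [ 0.635 -0.32   0.065] [ 0.668 -0.279  0.099]
[ 204  194   40   55 1765] [ 0.4693 -0.3055  0.0836] [ 0.449 -0.328  0.065] [ 0.481 -0.287  0.099]
[288 208  10  39 333] [ 0.5291 -0.3074  0.0949] [ 0.526 -0.322  0.066] [ 0.531 -0.297  0.105]
[355 208  11  39 340] [ 0.5844 -0.3055  0.0949] [ 0.582 -0.319  0.066] [ 0.588 -0.295  0.105]
((0.5497094988822937, -0.2842575013637543), (0.14636148512363434, 0.08947592973709106), 1.782619595527649) 0.04507655878182509
((0.5572870373725891, -0.27868199348449707), (0.22099409997463226, 0.1348194181919098), 2.603503942489624)
```

View pics/w2.png

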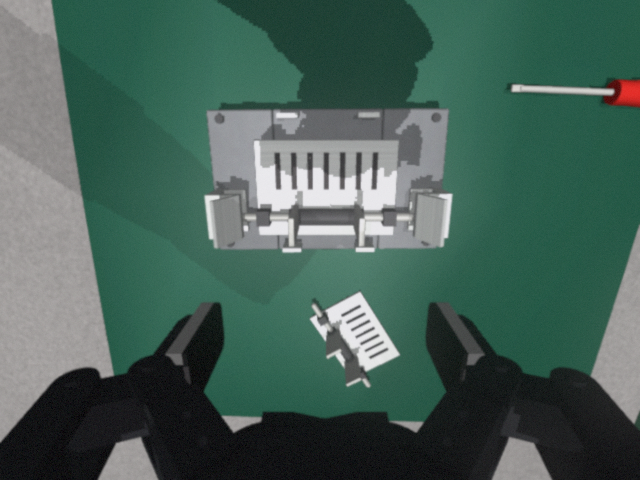

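Tabs at (293,228) and (361,228) have their midpoint at about (0.5568, -0.308), with tops at 0.105. The small look-alike at (355,340) is clear. Descending now.

Call:
{"op": "step_arm", "data": {
  "moves": [
    [[0,0,0,0.04,-0.005,0.002,1],[0,0,0,0.08,-0.005,0.002,1],[0,0,0,0.11,-0.005,0.002,1],[0,0,0,0.13,-0.005,0.002,1],[0,0,0,0.145,-0.005,0.002,1],[0,0,0,0.155,-0.005,0.002,1],[0,0,0,0.16,-0.005,0.002,1],[0,0,0,0.16,-0.005,0.002,1],[0,0,0,0.16,-0.005,0.002,1]]
  ]
}}

```text
clock: 4.0
tcp_pos: [0.5576, -0.308, 0.0845]
orientation: [0.707, -0.014, 0.707, 0.013]
wrist_force: [1.1, 0.2, -0.1]
finger_gap: 0.0856
```

```bash
python3 - <<'E'
from h import *
p,d,c,wc=cam("wrist"); save("w3.png",p)
s=env.get_state(); print(s["tcp_pos"],s["orientation"],s["wrist_force"])
E
```

```text
[ 0.55772596 -0.30824737  0.08466271] [ 0.7075643  -0.01431933  0.70638713  0.01284295] [ 0.38851042 -0.70044062 -0.06121062]
```

View pics/w3.png

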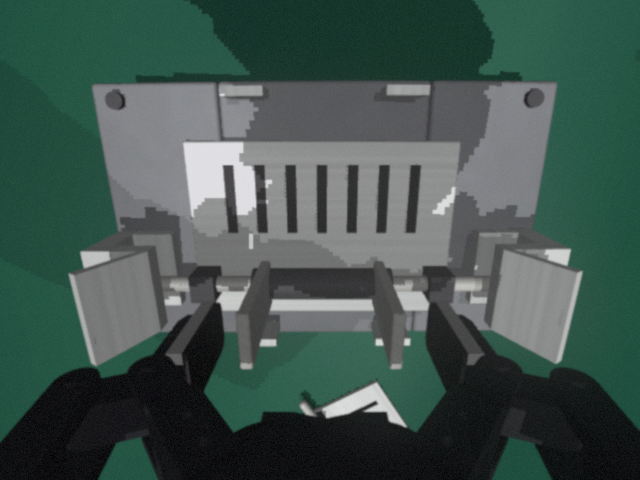

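The fingers straddle both tabs, which show at (255,315) and (388,315). Squeezing.

Call:
{"op": "step_arm", "data": {
  "moves": [
    [[0,0,0,0,0,0,0],[0,0,0,0,0,0,0],[0,0,0,0,0,0,0],[0,0,0,0,0,0,0],[0,0,0,0,0,0,0],[0,0,0,0,0,0,0],[0,0,0,0,0,0,0],[0,0,0,0,0,0,0],[0,0,0,0,0,0,0],[0,0,0,0,0,0,0]]
  ],
  "force": 45
}}

```text
clock: 5.05
tcp_pos: [0.5584, -0.3092, 0.0871]
orientation: [0.708, -0.015, 0.706, 0.012]
wrist_force: [-2.0, -0.4, 11.0]
finger_gap: 0.0142
```

Call:
{"op": "step_arm", "data": {
  "moves": [
    [[0,0,0,0,0,0,0],[0,0,0,0,0,0,0],[0,0,0,0,0,0,0]]
  ]
}}

```text
clock: 5.35
tcp_pos: [0.5586, -0.3094, 0.0872]
orientation: [0.708, -0.015, 0.705, 0.012]
wrist_force: [0.0, -0.9, 2.8]
finger_gap: 0.0139
```

```bash
python3 - <<'E'
from h import *
p,d,c,wc=cam("wrist"); save("w4.png",p)
s=env.get_state(); print(s["tcp_pos"],s["orientation"],s["wrist_force"],s["finger_gap"])
E
```

```text
[ 0.55855442 -0.30937037  0.08715422] [ 0.70845876 -0.01521262  0.70548978  0.01178698] [-0.03917185 -1.42916003  2.06482367] 0.013884442439173557
```

View pics/w4.png

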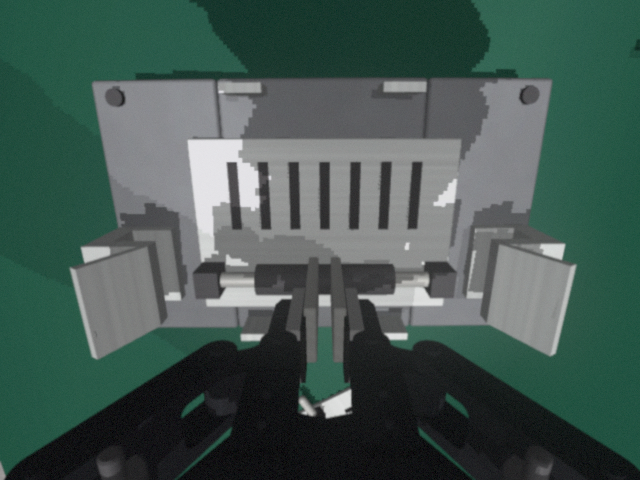

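The gap is 13.9 mm and no pins show beyond the guides at (208,280) and (441,280). Lifting straight up.

Call:
{"op": "step_arm", "data": {
  "moves": [
    [[0,0,0,-0.01,0,0,0],[0,0,0,-0.025,0,0,0],[0,0,0,-0.045,0,0,0],[0,0,0,-0.07,0,0,0],[0,0,0,-0.095,0,0,0],[0,0,0,-0.12,0,0,0],[0,0,0,-0.13,0,0,0],[0,0,0,-0.13,0,0,0],[0,0,0,-0.13,0,0,0]]
  ]
}}

```text
clock: 6.3
tcp_pos: [0.5576, -0.3085, 0.216]
orientation: [0.708, -0.015, 0.706, 0.012]
wrist_force: [-0.8, -0.5, -2.5]
finger_gap: 0.0139
```

```bash
python3 - <<'E'
from h import *
p,d,c,wc=cam("wrist"); save("w5.png",p); C=cloud(d,c,wc); np.savez("w5.npz",p=p,d=d,wc=wc,C=C)
s=env.get_state(); print(s["tcp_pos"],s["orientation"],s["wrist_force"],s["finger_gap"])
t=s["tcp_pos"]
m=(d>0)&(abs(C[...,2]-(t[2]-.043))<.02)&(p.min(2)>90)&(abs(C[...,0]-t[0])<.064)&(C[...,1]>t[1]+.012)&(C[...,1]<t[1]+.1)
P=C[m]; A=np.c_[P[:,:2]-t[:2],np.ones(len(P))]; co=np.linalg.lstsq(A,P[:,2],rcond=None)[0]
print("plane slope deg",np.degrees(co[:2]),"z at tcp - tcp",co[2]-t[2],m.sum(), "y max",np.percentile(P[:,1],[99,99.9])-t[1])
print(cv2.minAreaRect(P[:,:2].astype(np.float32)))
q=s["orientation"];M=R.from_quat([q[1],q[2],q[3],q[0]]).as_matrix();print(M.round(4))
E
```

```text
[ 0.55732681 -0.30824493  0.2154182 ] [ 0.70769284 -0.01460778  0.70626059  0.01238716] [-0.15489665 -0.38657745 -2.92620793] 0.013795592356077873
plane slope deg [ 0.12049066 -0.21599723] z at tcp - tcp -0.04138100989063326 25552 y max [0.07094759 0.07240123]
((0.5573115348815918, -0.26587149500846863), (0.1280275583267212, 0.06085295230150223), 0.07742013037204742)
[[ 0.0021 -0.0382  0.9993]
 [-0.0031  0.9993  0.0382]
 [-1.     -0.0032  0.002 ]]
```

View pics/w5.png

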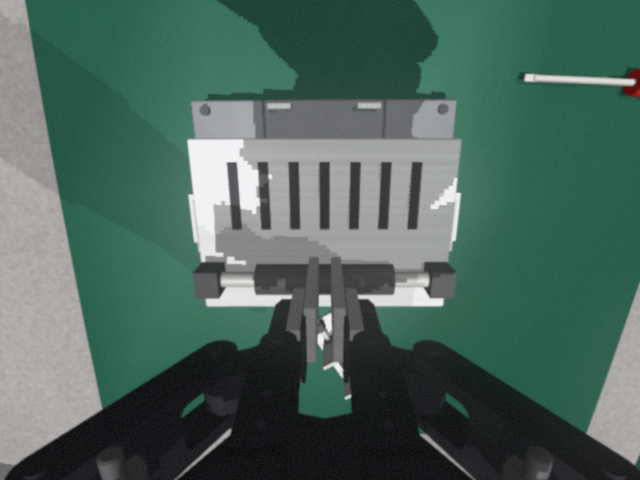

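The door came off level, with its top 41 mm below the TCP, and the grip holds at 13.8 mm. Carrying it to the board nest.

Call:
{"op": "step_arm", "data": {
  "moves": [
    [[0,0,0,0,0.02,0.002,0],[-0.01,0,0,0,0.06,0.006,0],[-0.02,0,0,0,0.105,0.011,0],[-0.03,0,0,0,0.15,0.016,0],[-0.04,0,0,0,0.195,0.021,0],[-0.05,0,0,0,0.24,0.026,0],[-0.061,0,0,-0.001,0.285,0.031,0],[-0.061,0,0,-0.001,0.33,0.036,0],[-0.061,0,0,-0.001,0.375,0.041,0],[-0.061,0,0,-0.001,0.42,0.046,0],[-0.061,0,0,-0.002,0.46,0.05,0],[-0.061,0,0,-0.002,0.495,0.054,0]]
  ]
}}

```text
clock: 7.55
tcp_pos: [0.5907, 0.1914, 0.2145]
orientation: [0.706, -0.037, 0.706, 0.035]
wrist_force: [0.5, 0.3, -2.1]
finger_gap: 0.0143
```

```bash
cat > go.py <<'E'
from h import *
import sys
def go(tgt,yaw):
    s=env.get_state(); q=s["orientation"]; M=R.from_quat([q[1],q[2],q[3],q[0]]).as_matrix()
    c,sn=np.cos(np.radians(yaw)),np.sin(np.radians(yaw))
    G=np.array([[0,-sn,c],[0,c,sn],[-1,0,0]])
    print("clk",s["clock"],"tcp",s["tcp_pos"].round(4),"yaw",np.degrees(np.arctan2(M[1,2],M[0,2])).round(2),"F",s["wrist_force"].round(1),"gap",round(s["finger_gap"],4))
    print("turn",R.from_matrix(M.T@G).as_rotvec().round(4),"shift",(M.T@(np.array(tgt)-s["tcp_pos"])).round(4))
go(eval(sys.argv[1]),float(sys.argv[2]))
E
python3 go.py "[.5985,.2815,.215]" 5.67
```

```text
clk 7.55 tcp [0.5907 0.1914 0.2145] yaw 5.78 F [ 0.5  0.3 -2.1] gap 0.0143
turn [ 0.0019 -0.0009  0.003 ] shift [-0.0007  0.0889  0.0168]
```

Call:
{"op": "step_arm", "data": {
  "moves": [
    [[0,0,0,0,0.03,0.006,0],[0,0,0,0,0.055,0.01,0],[0,0,0,0,0.075,0.014,0],[0,0,0,0,0.089,0.017,0],[0,0,0,0,0.089,0.017,0],[0,0,0,0,0.089,0.017,0],[0,0,0,0,0.089,0.017,0]]
  ]
}}

```text
clock: 8.25
tcp_pos: [0.5985, 0.2807, 0.2139]
orientation: [0.706, -0.037, 0.707, 0.034]
wrist_force: [0.5, 0.3, -2.6]
finger_gap: 0.014
```

```bash
python3 go.py "[.5985,.2815,.13]" 5.67; python3 - <<'E'
from h import *
p,d,c,wc=cam("wrist"); save("w6.png",p); C=cloud(d,c,wc)
m=((d>0)&(C[...,2]>.034)&(C[...,2]<.047)&(abs(C[...,0]-.595)<.16)&(abs(C[...,1]-.3)<.14)).astype(np.uint8)
P=C[cv2.morphologyEx(m,cv2.MORPH_OPEN,np.ones((5,5)))>0]; print(cv2.minAreaRect(P[:,:2].astype(np.float32)))
t=env.get_state()["tcp_pos"]
m=(d>0)&(abs(C[...,2]-(t[2]-.043))<.01)&(p.min(2)>90)&(C[...,1]>t[1]+.012)&(C[...,1]<t[1]+.1)
P=C[m]; print(cv2.minAreaRect(P[:,:2].astype(np.float32)))
E
```

```text
clk 8.25 tcp [0.5985 0.2807 0.2139] yaw 5.73 F [ 0.5  0.3 -2.6] gap 0.014
turn [ 0.001  -0.0017  0.0036] shift [0.0839 0.0011 0.0003]
((0.5906137228012085, 0.3602954149246216), (0.2197050154209137, 0.026257231831550598), 5.751568794250488)
((0.5951350331306458, 0.3192679286003113), (0.13248170912265778, 0.06390290707349777), 5.755478858947754)
```

View pics/w6.png

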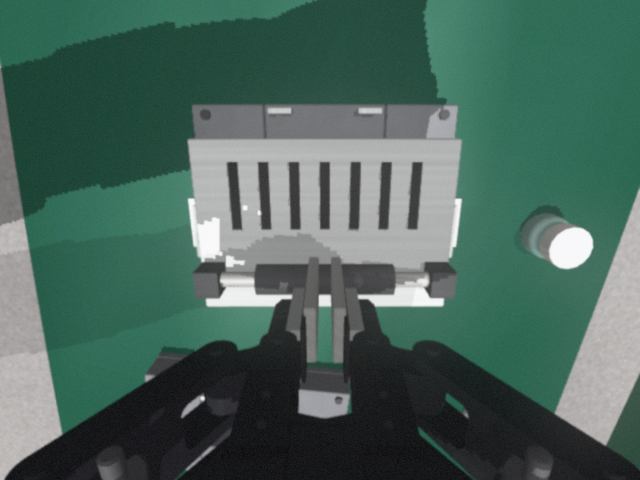

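The door is centred over the nest: x offset is 0.4 mm and the yaws match to 0.1°. Lowering.

Call:
{"op": "step_arm", "data": {
  "moves": [
    [[0,0,0,0.03,0.001,0,0],[0,0,0,0.06,0.001,0,0],[0,0,0,0.08,0.001,0,0],[0,0,0,0.095,0.001,0,0],[0,0,0,0.107,0.001,0,0],[0,0,0,0.115,0.001,0,0],[0,0,0,0.12,0.001,0,0],[0,0,0,0.12,0.001,0,0],[0,0,0,0.12,0.001,0,0]]
  ]
}}

```text
clock: 9.2
tcp_pos: [0.5989, 0.2813, 0.0949]
orientation: [0.706, -0.036, 0.706, 0.034]
wrist_force: [0.1, 0.1, -2.4]
finger_gap: 0.0137
```

```bash
python3 go.py "[.5985,.2815,.087]" 5.67; python3 - <<'E'
from h import *
p,d,c,wc=cam("wrist"); save("w7.png",p)
E
```

```text
clk 9.2 tcp [0.5989 0.2813 0.0949] yaw 5.71 F [ 0.1  0.1 -2.4] gap 0.0137
turn [ 0.0006 -0.0002  0.0031] shift [ 0.0079  0.0003 -0.0003]
```

View pics/w7.png

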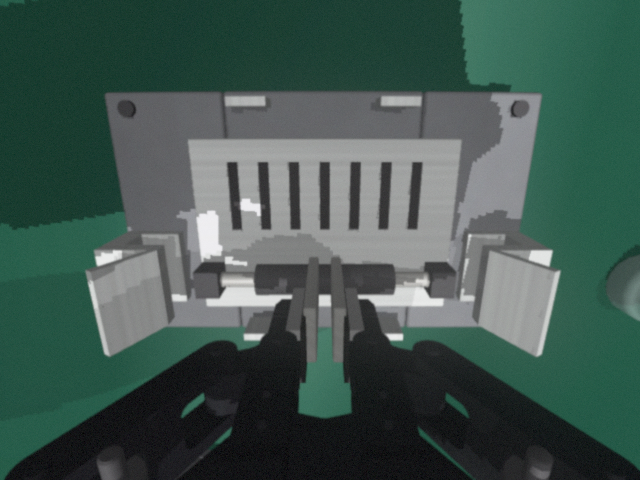

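The door hangs about 8 mm above the rim, between the keepers at (140,290) and (505,290). Lowering to contact.

Call:
{"op": "step_arm", "data": {
  "moves": [
    [[0,0,0,0.003,0,0,0],[0,0,0,0.006,0,0,0],[0,0,0,0.008,0,0,0],[0,0,0,0.009,0,0,0],[0,0,0,0.009,0,0,0],[0,0,0,0.009,0,0,0]]
  ]
}}

```text
clock: 9.85
tcp_pos: [0.5996, 0.2815, 0.0871]
orientation: [0.707, -0.036, 0.705, 0.034]
wrist_force: [-1.1, -0.5, 6.4]
finger_gap: 0.0141
```

```bash
python3 go.py "[.5985,.2815,.087]" 5.67; python3 - <<'E'
from h import *
p,d,c,wc=cam("wrist"); save("w8.png",p); C=cloud(d,c,wc)
t=env.get_state()["tcp_pos"]
m=(d>0)&(abs(C[...,2]-.046)<.008)&(p.min(2)>90)&(abs(C[...,0]-t[0])<.06)&(C[...,1]>t[1]+.014)&(C[...,1]<t[1]+.065)
P=C[m]; A=np.c_[P[:,:2]-t[:2],np.ones(len(P))]; print(np.linalg.lstsq(A,P[:,2],rcond=None)[0],np.percentile(P[:,2],[10,50,90]))
E
```

```text
clk 9.85 tcp [0.5996 0.2815 0.0871] yaw 5.71 F [-1.1 -0.5  6.4] gap 0.0141
turn [0.0007 0.002  0.0028] shift [ 0.0001  0.0001 -0.0011]
[-0.0002235  -0.00099162  0.04508734] [0.04424524 0.04505084 0.04585403]
```

View pics/w8.png

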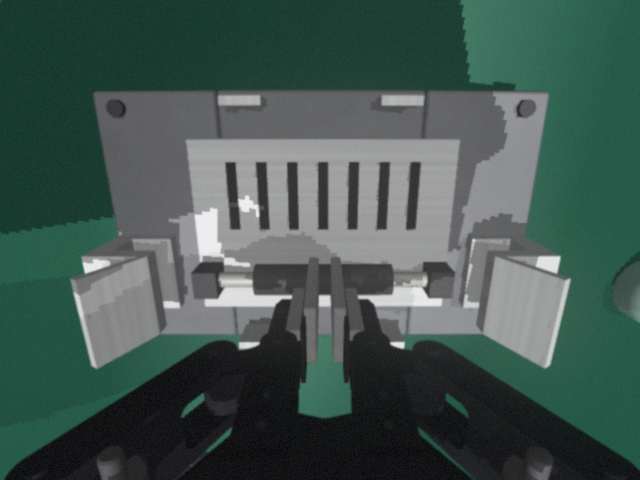

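The door lies flat on the rim: panel top is at 45.1 mm, slope is about 0, and contact force is 6–9 N. I'll release gradually and follow the pads' backward swing downward so they don't drag the tabs up.

Call:
{"op": "step_arm", "data": {
  "moves": [
    [[0,0,0,0,0,0,0.2],[0,0,0,0.0005,0,0,0.25],[0,0,0,0.001,0,0,0.3],[0,0,0,0.0015,0,0,0.35],[0,0,0,0.002,0,0,0.4],[0,0,0,0.0025,0,0,0.45],[0,0,0,0.003,0,0,0.5],[0,0,0,0.0035,0,0,0.55],[0,0,0,0.004,0,0,0.6],[0,0,0,0.0045,0,0,0.65],[0,0,0,0.005,0,0,0.7],[0,0,0,0.006,0,0,0.75]]
  ],
  "force": 20
}}

```text
clock: 11.1
tcp_pos: [0.5994, 0.2815, 0.0807]
orientation: [0.707, -0.036, 0.706, 0.034]
wrist_force: [0.3, 0.2, 0.6]
finger_gap: 0.0641
```

Call:
{"op": "step_arm", "data": {
  "moves": [
    [[0,0,0,0,0,0,0.85],[0,0,0,0,0,0,1],[0,0,0,0,0,0,1],[0,0,0,0,0,0,1]]
  ]
}}

```text
clock: 11.5
tcp_pos: [0.5995, 0.2815, 0.0808]
orientation: [0.707, -0.036, 0.706, 0.034]
wrist_force: [-0.4, -0.5, -0.2]
finger_gap: 0.0852
```

```bash
python3 go.py "[.5985,.2815,.24]" 5.67; python3 - <<'E'
from h import *
p,d,c,wc=cam("wrist"); save("w9.png",p)
E
```

```text
clk 11.5 tcp [0.5995 0.2815 0.0808] yaw 5.71 F [-0.4 -0.5 -0.2] gap 0.0852
turn [0.0007 0.0016 0.0027] shift [-0.1592 -0.0004 -0.0007]
```

View pics/w9.png

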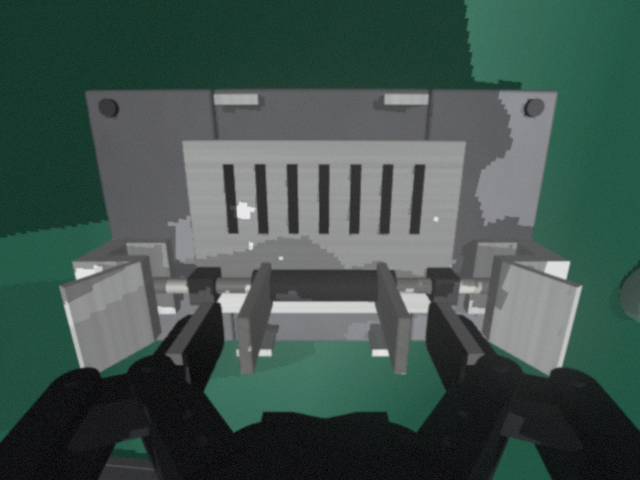

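Both tabs have sprung apart, at (255,315) and (391,315). The pins run out under both keepers, at (170,287) and (478,287). Backing straight up and checking.

Call:
{"op": "step_arm", "data": {
  "moves": [
    [[0,0,0,-0.02,0,0,1],[0,0,0,-0.05,0,0,1],[0,0,0,-0.09,0,0,1],[0,0,0,-0.13,0,0,1],[0,0,0,-0.16,0,0,1],[0,0,0,-0.16,0,0,1],[0,0,0,-0.16,0,0,1]]
  ]
}}

```text
clock: 12.25
tcp_pos: [0.5997, 0.2821, 0.2418]
orientation: [0.708, -0.036, 0.705, 0.034]
wrist_force: [0.1, 0.4, -0.6]
finger_gap: 0.0854
```

```bash
python3 go.py "[.5985,.2815,.24]" 5.67; python3 - <<'E'
from h import *
p,d,c,wc=cam("wrist"); C=cloud(d,c,wc); save("w10.png",cv2.resize(p[80:280,180:480],None,fx=2.6,fy=2.6,interpolation=cv2.INTER_CUBIC))
t=np.array([.5985,.2823])
m=(d>0)&(abs(C[...,2]-.046)<.008)&(p.min(2)>90)&(abs(C[...,0]-t[0])<.06)&(C[...,1]>t[1]+.014)&(C[...,1]<t[1]+.065)
P=C[m]; A=np.c_[P[:,:2]-t[:2],np.ones(len(P))]; print(np.linalg.lstsq(A,P[:,2],rcond=None)[0],np.percentile(P[:,2],[10,50,90]))
m=((d>0)&(C[...,2]>.065)&(C[...,2]<.12)).astype(np.uint8)
n,l,st,ce=cv2.connectedComponentsWithStats(m)
for i in range(1,n):
    if st[i,4]>80:
        P=C[l==i]; print(st[i],P.mean(0).round(4),P.min(0).round(3),P.max(0).round(3))
# pin heights
m=(d>0)&(C[...,2]>.055)&(C[...,2]<.067)
yaw=np.radians(5.67);D=C[...,:2]-t; X=D@[np.cos(yaw),np.sin(yaw)];Y=D@[-np.sin(yaw),np.cos(yaw)]
for sg in(-1,1):
    mm=m&(abs(Y)<.012)&(sg*X>.058)&(sg*X<.09); print(sg,mm.sum(),(sg*X[mm]).max() if mm.any() else None,np.median(C[mm][:,2]) if mm.any() else None)
p,d,c,wc=cam("scene"); save("s10.png",p)
E
```

```text
clk 12.25 tcp [0.5997 0.2821 0.2418] yaw 5.71 F [ 0.1  0.4 -0.6] gap 0.0854
turn [0.0007 0.0038 0.0022] shift [ 0.0018 -0.0005 -0.0013]
[ 0.0005643  -0.00324292  0.04521971] [0.04415133 0.04509756 0.04604134]
[ 197  193   40   55 1792] [0.5098 0.275  0.0837] [0.488 0.252 0.065] [0.523 0.294 0.1  ]
[ 407  192   40   56 1771] [0.6868 0.2928 0.0836] [0.674 0.27  0.065] [0.708 0.313 0.099]
[284 202  11  39 338] [0.5718 0.2811 0.0951] [0.568 0.267 0.065] [0.575 0.291 0.107]
[352 202  11  39 341] [0.6269 0.2864 0.0947] [0.624 0.273 0.065] [0.631 0.296 0.106]
[146 452  10  28 145] [ 0.4418 -0.0069  0.0964] [ 0.438 -0.024  0.092] [0.445 0.017 0.099]
-1 219 0.07988764165008162 0.059659470199559084
1 233 0.0801508352635021 0.059616568734533026
```

View pics/w10.png

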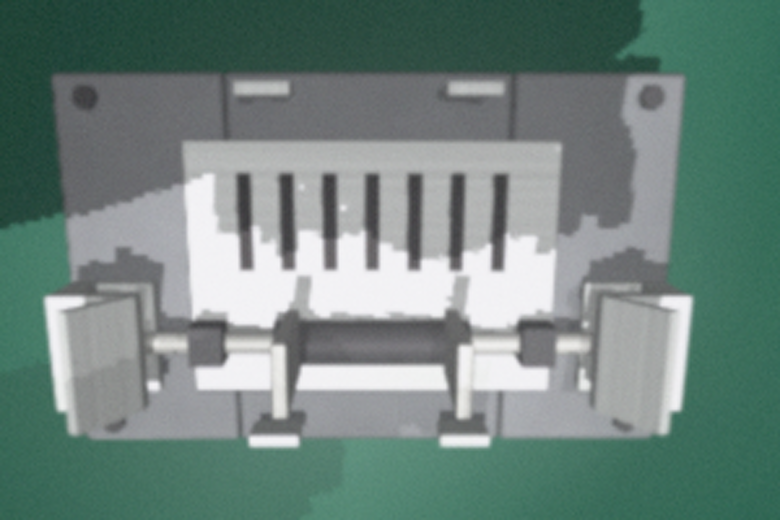

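View pics/s10.png

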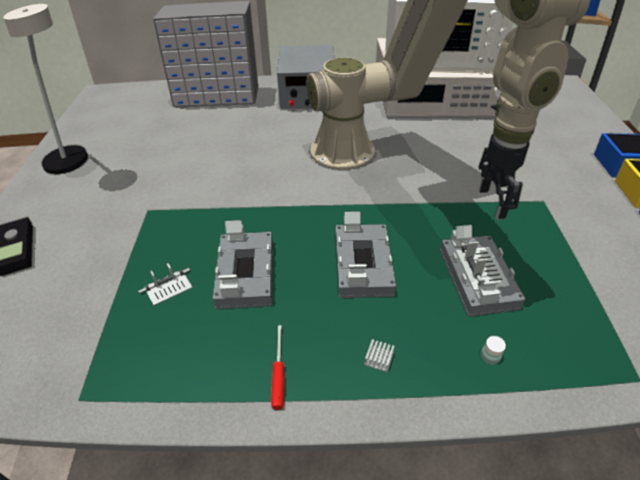

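The door is flat, with its panel top at 45 mm, and centred within about 1 mm. The tab spacing is the same as at the start, so both pins are fully out under the lips. Handing in.

```bash
python3 -c "
from workcell import env
print(env.hand_in())"
```

```text
the job is handed in; nothing more can be done
None
```

The guard door is now on the green-board nest, the same way round as before, and I handed the job in after about 12.5 s. I squeezed the tabs to 14 mm, lifted the door straight up off its boardless nest, lowered it to contact between the keepers and only then let go.

**Last checks:**
- The panel lies flat: its top is 45.1 mm above the bench (40 mm rim plus 5 mm panel), with almost no slope.
- The tabs' midpoint is within about 1 mm of home.
- The tabs are 55 mm apart, as they measured on the first nest.
- Both pins are visible running in under the keepers at the right height. The lips hide the tips, so I judged full extension from the tab spacing.
- The gripper is open and clear above the nest with no load on it. The look-alike door and everything else are undisturbed.

No check failed. Small disagreements of 1 to 2 mm between the camera measurements were well inside the play.

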